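Snap the cups shut and hold the warmer's hood open for loading

TASK

The sample cups in the white rack are about to go into the dry-block warmer: press down every orange cap on them that stands high until it is fully home on its cup. Then lift the warmer's hood by its blue bar handle and hold it open at 60 degrees so that a colleague can load the cups; it has no stay, so finish still holding it there with the gripper, and on the way neither throw it back against its stop nor let it drop. Leave the cups standing in the rack where it is, and leave the bottle, the jar and the spare cap on the bench alone.

Things in the scene. Friction and masses are not known exactly. Their poses are not given: they have to be found in the camera images.
- warmer: Dry-block warmer, fixed: cream housing 285 mm deep (x), 230 wide (y), 100 high, with a low sloping control panel in front (under 75 high) and a hinged white hood with a clear window on top. Origin on the bench under the block; x points from the panel back to the hinge, z up. Housing from x -135 to +150 mm; above 75 mm height its front face is at x -80.
- lid (a joint): Opening angle of the hood in rad: 0 shut, grows as its front edge is lifted, stop at 1.32; 60 degrees is 1.047. It turns about a level hinge line along the warmer's y axis at the rear. No stay or spring: it falls shut by its own weight (0.45 to 0.8 kg, 2 to 4 N at the bar when shut, about 1 N at 60 degrees).
- lid_hinge (a point): Middle of the hood's hinge line, 100 mm above the bench and 120 mm behind the warmer's origin (+x). It does not move. Its axes turn with the hood; with the hood shut they are the warmer's.
- lid_bar (a point): Middle of the blue round bar handle (lid_c0) along the hood's front: 12 mm thick, 120 clear between two end brackets, parallel to the hinge. In the hood's frame 235 mm in front of (-x) and 18 above the hinge line; 118 above the bench when shut. 39 mm clear between the bar and the hood's front wall (36 high, standing on the housing); 40 clear below.
- rack: White plastic cup rack, loose on the bench, 104 mm (x) by 152 (y) by 60 high, with 2 by 3 holes 46 mm apart. Origin at the centre of its underside.
- cap_1_top (a point): Centre of the flat top of cup 1's orange snap cap (34 mm across, 14 high). The 29 mm cups stand upright and loose in the rack, at least 46 mm apart; a cap top is 124 mm above the bench when standing high and 118 mm when fully home.
- cap_2_top (a point): Centre of the flat top of cup 2's orange snap cap (34 mm across, 14 high). The 29 mm cups stand upright and loose in the rack, at least 46 mm apart; a cap top is 124 mm above the bench when standing high and 118 mm when fully home.
- cap_3_top (a point): Centre of the flat top of cup 3's orange snap cap (34 mm across, 14 high). The 29 mm cups stand upright and loose in the rack, at least 46 mm apart; a cap top is 124 mm above the bench when standing high and 118 mm when fully home.
- cap_4_top (a point): Centre of the flat top of cup 4's orange snap cap (34 mm across, 14 high). The 29 mm cups stand upright and loose in the rack, at least 46 mm apart; a cap top is 124 mm above the bench when standing high and 118 mm when fully home.
- cap_1 (a joint): How far cap 1 is pushed down on its cup, in m: 0 standing high (a 6 mm band of the dark blue sealing neck shows under the cap), 0.006 fully home with the cap against the cup's collar. It moves stiffly (about 9 N), stays where it is left and stops dead when home; pressing one that is home does no harm.
- cap_2 (a joint): How far cap 2 is pushed down on its cup, in m: 0 standing high (a 6 mm band of the dark blue sealing neck shows under the cap), 0.006 fully home with the cap against the cup's collar. It moves stiffly (about 9 N), stays where it is left and stops dead when home; pressing one that is home does no harm.
- cap_3 (a joint): How far cap 3 is pushed down on its cup, in m: 0 standing high (a 6 mm band of the dark blue sealing neck shows under the cap), 0.006 fully home with the cap against the cup's collar. It moves stiffly (about 9 N), stays where it is left and stops dead when home; pressing one that is home does no harm.
- cap_4 (a joint): How far cap 4 is pushed down on its cup, in m: 0 standing high (a 6 mm band of the dark blue sealing neck shows under the cap), 0.006 fully home with the cap against the cup's collar. It moves stiffly (about 9 N), stays where it is left and stops dead when home; pressing one that is home does no harm.
- bottle: Glass reagent bottle with blue cap, 70 mm across, 150 high, standing; origin at the centre of its foot. Leave alone.
- jar: Small glass jar with white cap, 56 mm across, 75 high, standing; origin at the centre of its foot. Leave alone.
- loose_cap: A spare orange cap lying on the bench, 34 mm across, 14 high; origin at the centre of its underside. Leave alone.
There are look-alikes about, which are no part of the job. Leave any pink look-alike of the part that bears cap_2_top alone. Leave any pink look-alike of the part that bears cap_3_top alone.

How it is judged:
By the outcome, as a careful person would: the job done as asked, in the order asked, and still so for the second after the job is handed in, while the arm keeps its last pose, push and grip.
It also fails if it takes over 58 s, if anything falls off the work surface, if the arm or the gripper's body presses on something with over 40 N, if the wrist force passes 120 N, or if a joint passes its speed limit or range.

ROBOT

A 7-joint arm with a two-finger parallel gripper is mounted at the origin on the work surface. World frame = base frame: x ahead of the robot, y to its left, z up, the work surface at z = 0. Lengths are in m, angles in rad, forces in N, time in s.
With the tool pointing down it reaches from about 0.425 to 0.925 m from the base axis. Payload 6.8 kg.
Tool frame: the origin (TCP) lies between the finger pads; the fingertips stand 22 mm ahead of it and the grasp point (between the pads) lies 3 mm ahead of it; z points along the fingers, y is the line along which they close (so a half turn about z gives the same grasp; the last joint's range is limited). The gripper opens to 85 mm and grips with 20 to 120 N. Pads are 22 mm wide; open, the fingers measure 114 mm over their backs; the gripper's body (76 mm by 85 mm) begins 54 mm behind the grasp point. The pads swing forward as they close: fully open they stand 13 mm farther back than shut.
Start: joints at [-1.417, 0.477, 0.022, 1.555, -0.011, 1.109, -0.083], TCP at [0.175, 0.652, 0.253] pointing down, gripper open.
Joint ranges: [-2.96, 2.96], [-0.34, 2.1], [-1.41, 1.46], [0.24, 2.44], [-1.37, 4.51], [0.17, 1.92], [-2.96, 2.96]. Speed limits (rad/s): [2.39, 2.39, 3.14, 3.14, 3.14, 3.14, 3.14].

INTERFACE

Orientations are given as a unit quaternion [w, x, y, z].
In Python, from station import bot gives the robot as it stands.
- The arm moves only by the tool servo_tool, never from a script. Its argument "motion" is a list that holds one entry, the list of rows, each a list of 5 numbers: the opening, from 0 (shut) to 1 (fully open), then the shift along the world's x, y, z each as a share of 0.04 m, from -1 to 1, then the turn about the world's z as a share of 0.12 rad, from -1 to 1. A call has 1 to 20 rows; each row shifts and turns the commanded pose from where the row before left it; what a row does not reach is not made up. A row lasts 1/10 s, in which the tool goes at most 50 mm and 8.59 degrees, less where a joint would pass 70% of its speed; a pose out of reach is approached as far as the arm can. A call with a number of a shift or a turn outside -1 to 1 is refused whole. A call with a gripper value outside its range is refused whole. The fingers move at their own pace and stop on an object; "newtons" is the grip in N (left out, the last holds). Time passes only in rows, so rows that do not move let the fingers close. It gives the time, the measured TCP pose, the force, the opening and the grip force at its end, in the units of the state.
- bot.get_obs(): the state, without advancing time (a new reading comes with each control period).
- bot.read_camera(name): name is "scene" or "top"; returns (picture, depth): 384x512x3 uint8, red, green, blue; 384x512 float32, m along the optical axis (not along the pixel's ray), 0 where there is no reading.
- bot.get_calibration(name): a dict with "fovy" (degrees; the focal length in pixels is half the picture's height over the tangent of half this angle, whatever the lens; pixels are square), "cx", "cy" (the principal point, pixels), "view" (4x4, takes a point from world to camera coordinates). Camera axes: x right, y down, z forward; pixel columns grow to the right and rows downward; lengths in m; the calibration is good to about 2 mm. A picture is of the moment at which its call begins. get_calibration takes no time and is no camera call.
- bot.hand_in(): hands the job in; it is judged then, once.
The state is a dict: "t": time; "q": joint angles; "joint_vel": joint speeds; "joint_torque": joint torques, N m; "eef_pos": TCP position; "tool_rot": TCP orientation; "contact_force": force on the tool from outside, world axes, zero at the start; "torque": the same for the moment, N m; "gripper_width": opening from 0.0 (shut) to 1.0 (fully open); "grasp_force": force on a finger pad.
Only numpy, scipy, OpenCV 4.12 (cv2) and the standard library are available. Lean on these libraries where they do the work, as an engineer would, in place of code of your own. Each camera call takes 0.05 s, during which the arm holds its last target. There are 200 camera calls.

## Working session

There is one attempt and no reset: what is moved stays moved. The work goes in short steps, Python scripts to look and compute and a tool call to move; the robot and the scene stay as the last step left them, time stands still between calls to the robot, and variables do not carry over. Pictures are saved under pics/ and viewed, at most 10 in all, crops included, and the job is handed in when it is done.

Besides the shell and the picture viewer there is one more tool, called after "Emit:" as name([rows], argument=value, ...), one row to a line, values as JSON. servo_tool: Moves the arm, as the interface text tells. Shift numbers are shares of 0.04 m and turn numbers shares of 0.12 rad, none past 1 either way. Its arguments: {"type":"object","properties":{"motion":{"type":"array"},"newtons":{"type":"number"}},"required":["motion"]}

```bash
mkdir -p pics; ls
python3 - <<'E'
from station import bot
import cv2, numpy as np
o=bot.get_obs()
for k in o: print(k,np.round(o[k],3))
for n in("scene","top"):
    p,d=bot.read_camera(n); c=bot.get_calibration(n); print(n,c)
    np.savez(f"pics/{n}0.npz",p=p,d=d)
    cv2.imwrite(f"pics/{n}0.png",p[:,:,::-1])
E
```

```text
pics
t 0.0
q [-1.417  0.478  0.022  1.556 -0.011  1.109 -0.083]
joint_vel [ 0.001  0.002  0.001 -0.     0.001 -0.001  0.   ]
joint_torque [ 1.0000e-03 -5.9646e+01  1.6090e+00 -2.8119e+01  1.3000e-02  9.0000e-03
 -0.0000e+00]
eef_pos [0.175 0.651 0.252]
tool_rot [-0.     0.131  0.991 -0.001]
contact_force [0.115 0.16  0.42 ]
torque [ 0.027  0.016 -0.059]
grasp_force 0.0
gripper_width 1.0
scene {'fovy': 52.43860363955209, 'cx': 250.7638957876085, 'cy': 190.40498836444482, 'view': array([[-0.43387212,  0.90085024, -0.01496072,  0.24161552],
       [ 0.62423925,  0.28859281, -0.7259749 , -0.25071838],
       [-0.64967711, -0.32431934, -0.68755845,  1.48225734],
       [ 0.        ,  0.        ,  0.        ,  1.        ]])}
top {'fovy': 50.787177944427555, 'cx': 257.4025098434056, 'cy': 189.9695689829168, 'view': array([[ 0.01422126, -0.99953549, -0.0269547 ,  0.01168849],
       [-0.99533581, -0.01157876, -0.09577346,  0.53234415],
       [ 0.09541687,  0.028191  , -0.99503813,  1.28366864],
       [ 0.        ,  0.        ,  0.        ,  1.        ]])}
```

View pics/scene0.png

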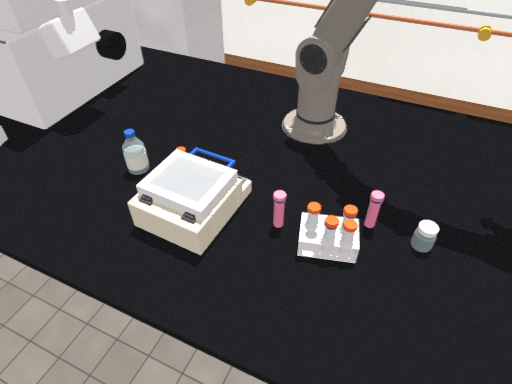

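View pics/top0.png

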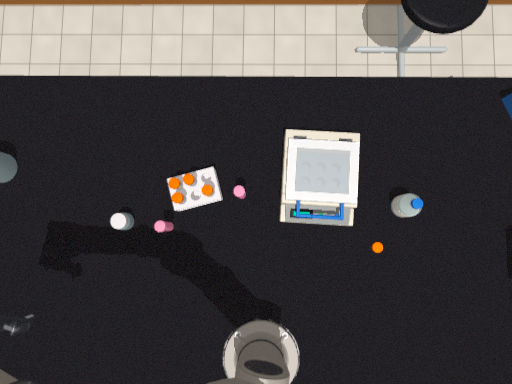

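The scene view shows the rack at about (329,237) with four orange caps at (314,209), (350,212), (331,222) and (349,226). The look-alikes are two pink tubes at (279,208) and (375,208), plus the spare cap at about (181,152). In the top view the caps are at (174,183), (189,180), (178,198) and (207,190), the pink tubes at (239,191) and (163,227), the spare cap at (377,247), and the blue bar at about (320,216). I'll measure these and take one close crop.

```bash
cat > h.py <<'E'
import numpy as np, cv2
from station import bot
def cloud(n,d):
    c=bot.get_calibration(n); f=192/np.tan(np.radians(c["fovy"]/2))
    v,u=np.mgrid[:384,:512]
    P=np.stack([(u-c["cx"])*d/f,(v-c["cy"])*d/f,d],-1)
    V=c["view"]; return (P-V[:3,3])@V[:3,:3]
def hsv(p): return cv2.cvtColor(p,cv2.COLOR_RGB2HSV)
def blobs(p,W,lo,hi,mn=8):
    m=cv2.inRange(hsv(p),lo,hi); n,L,s,c=cv2.connectedComponentsWithStats(m)
    for i in range(1,n):
        if s[i,4]>=mn: yield c[i],W[(L==i)&(W[:,:,2]>-.05)&(W[:,:,2]<.4)]
E
python3 - <<'E'
from h import *
for n in("scene","top"):
    z=np.load(f"pics/{n}0.npz");p,d=z["p"],z["d"];W=cloud(n,d)
    print(n)
    for nm,lo,hi in(("orange",(4,170,120),(16,255,255)),("blue",(105,150,80),(125,255,255)),("pink",(150,60,80),(178,255,255))):
        for c,w in blobs(p,W,lo,hi):
            if len(w)<5: continue
            t=w[w[:,2]>np.percentile(w[:,2],95)-.006]
            print(nm,c.round(),len(w),"topmean",t.mean(0).round(4),"z95",np.percentile(w[:,2],[5,50,95]).round(4),"rng",w.min(0).round(3),w.max(0).round(3))
z=np.load("pics/scene0.npz");p=z["p"]
cv2.imwrite("pics/crop0.png",cv2.resize(p[180:270,260:390,::-1],None,fx=6,fy=6,interpolation=cv2.INTER_CUBIC))
# warmer hood edges in top
z=np.load("pics/top0.npz");W=cloud("top",z["d"])
for lo,hi in((.085,.108),(.125,.16)):
    m=(W[:,:,2]>lo)&(W[:,:,2]<hi)&(z["d"]>0); m[:,:275]=0;m[:,365:]=0
    q=W[m][:,:2].astype(np.float32); print(lo,cv2.minAreaRect(q),np.median(W[m][:,2]))
m=(W[:,:,2]>.045)&(W[:,:,2]<.068);m[:,:160]=0;m[:,228:]=0;m[:160]=0;m[215:]=0
print("rack",cv2.minAreaRect(W[m][:,:2].astype(np.float32)),m.sum())
m=(W[:,:,2]>.03)&(W[:,:,2]<.2);m[:,:275]=0;m[:,365:]=0
print("warm",cv2.minAreaRect(W[m][:,:2].astype(np.float32)))
E
```

```text
scene
orange [182. 148.] 27 topmean [ 0.3494 -0.3698  0.0128] z95 [-0.0016  0.0115  0.0144] rng [ 0.324 -0.4   -0.002] [ 0.356 -0.356  0.015]
orange [313. 209.] 67 topmean [0.5319 0.1661 0.116 ] z95 [0.0007 0.1133 0.1183] rng [ 0.39   0.124 -0.002] [0.543 0.185 0.12 ]
orange [350. 211.] 77 topmean [0.507  0.2548 0.1204] z95 [-0.0027  0.117   0.1226] rng [ 0.354  0.227 -0.004] [0.517 0.272 0.125]
orange [331. 225.] 43 topmean [0.5704 0.2264 0.1207] z95 [0.1119 0.1193 0.1231] rng [0.562 0.211 0.11 ] [0.575 0.24  0.125]
orange [349. 228.] 45 topmean [0.5568 0.2701 0.1153] z95 [0.1074 0.113  0.1179] rng [0.547 0.254 0.107] [0.564 0.284 0.119]
blue [129. 133.] 92 topmean [ 0.4921 -0.4486  0.1493] z95 [-0.0007  0.1478  0.1518] rng [ 0.309 -0.642 -0.003] [ 0.509 -0.433  0.153]
blue [214. 156.] 238 topmean [ 0.4554 -0.1718  0.122 ] z95 [-0.0005  0.1209  0.1242] rng [ 0.305 -0.335 -0.004] [ 0.481 -0.101  0.127]
pink [279. 210.] 369 topmean [0.5301 0.0704 0.1171] z95 [-0.0018  0.0544  0.1185] rng [ 0.382  0.005 -0.007] [0.542 0.088 0.122]
pink [373. 210.] 389 topmean [0.4215 0.3028 0.1166] z95
[... 1153 characters left out ...]
.1209] z95 [-0.0017  0.1187  0.1235] rng [ 0.505  0.056 -0.004] [0.551 0.1   0.126]
pink [163. 226.] 200 topmean [0.4129 0.3079 0.1207] z95 [0.0008 0.1165 0.1232] rng [ 0.392  0.291 -0.004] [0.429 0.359 0.127]
0.085 ((0.367938756942749, -0.16528593003749847), (0.23038087785243988, 0.6920347213745117), 87.15520477294922) 0.09997886124773955
0.125 ((0.3574856221675873, -0.1632349193096161), (0.21081827580928802, 0.6361348032951355), 86.83001708984375) 0.13575460345124582
rack ((0.5341735482215881, 0.2202882170677185), (0.10490897297859192, 0.15340286493301392), 15.628002166748047) 942
warm ((0.35778242349624634, -0.1651584655046463), (0.23054073750972748, 0.7124077677726746), 87.2774658203125)
```

View pics/crop0.png

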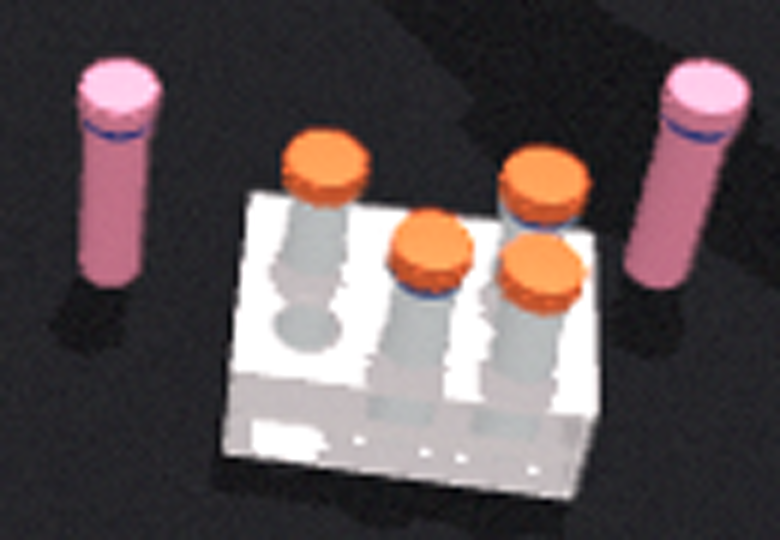

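The crop shows high caps, with a blue band under each, at scene (331,222) and (350,212), matching heights of about 124 mm. Those are A (0.5555, 0.2257) and B (0.498, 0.257). The other two are home at 118 mm, and both agree with the 46 mm rack grid. Next is the warmer's orientation.

Run:
```python
from h import *
for n in("top","scene"):
    z=np.load(f"pics/{n}0.npz");p=z["p"];W=cloud(n,z["d"])
    box=(W[...,0]>.4)&(W[...,0]<.8)&(W[...,1]>-.32)&(W[...,1]<0)
    b=(cv2.inRange(hsv(p),(105,150,80),(125,255,255))>0)&box&(W[...,2]>.105)&(W[...,2]<.14)
    w=W[b]; 
    front=w
    for _ in range(5):
        vx,vy,x0,y0=cv2.fitLine(front[:,:2].astype(np.float32),cv2.DIST_HUBER,0,.001,.001).ravel()
        r=(w[:,0]-x0)*vy-(w[:,1]-y0)*vx; front=w[np.abs(r)<.008]
    s=(front[:,:2]-[x0,y0])@[vx,vy]
    mid=np.array([x0,y0])+(s.min()+s.max())/2*np.array([vx,vy])
    print(n,"bar",len(front),"mid",mid.round(4),"z",np.percentile(front[:,2],[20,50,90]).round(4),"len",np.ptp(s).round(3),"ang",np.degrees(np.arctan2(vy,vx)).round(1))
    for lo,hi in((.09,.105),(.125,.15)):
        m=box&(W[...,2]>lo)&(W[...,2]<hi); print(lo,cv2.minAreaRect(W[m][:,:2].astype(np.float32)),np.median(W[m][:,2]))
```

```text
top bar 134 mid [ 0.4471 -0.1679] z [0.1208 0.123  0.1259] len 0.136 ang 88.1
0.09 ((0.598366379737854, -0.17671629786491394), (0.2303967922925949, 0.23062792420387268), 87.18090057373047) 0.0999058941729547
0.125 ((0.5594139695167542, -0.1746208667755127), (0.21066105365753174, 0.23130694031715393), 86.99433135986328) 0.1357543319550069
scene bar 166 mid [ 0.4536 -0.1709] z [0.118  0.1215 0.1238] len 0.141 ang 87.6
0.09 ((0.6010833382606506, -0.17825239896774292), (0.23065894842147827, 0.2292904257774353), 87.5221939086914) 0.09929362798590606
0.125 ((0.5641728043556213, -0.17705388367176056), (0.21218906342983246, 0.22872063517570496), 87.29501342773438) 0.13514860968421452
```

Emit:
servo_tool([
  [[0, 0.8, -0.85, 0, 0], [0, 0.8, -0.85, 0, 0], [0, 0.8, -0.85, 0, 0], [0, 0.8, -0.85, 0, 0], [0, 0.8, -0.85, 0, 0], [0, 0.8, -0.85, 0, 0], [0, 0.8, -0.85, 0, 0], [0, 0.8, -0.85, 0, 0], [0, 0.8, -0.85, 0, 0], [0, 0.8, -0.85, 0, 0], [0, 0.8, -0.85, 0, 0], [0, 0.7, -0.85, 0, 0], [0, 0, -0.4, 0, 0], [0, 0, 0, 0, 0], [0, 0, 0, 0, 0]],
], newtons=30)

```text
t: 1.6
eef_pos: [0.5537, 0.2292, 0.253]
tool_rot: [-0.001, 0.13, 0.992, 0.0]
contact_force: [-0.4, 0.9, -1.0]
gripper_width: 0.001
grasp_force: 0.0
```

Emit:
servo_tool([
  [[0, 0.05, -0.09, -0.8, 0], [0, 0, 0, -0.8, 0], [0, 0, 0, -0.5, 0], [0, 0, 0, -0.2, 0], [0, 0, 0, 0, 0], [0, 0, 0, -0.1, 0], [0, 0, 0, -0.1, 0], [0, 0, 0, -0.1, 0], [0, 0, 0, 0, 0]],
])

```text
t: 2.5
eef_pos: [0.5566, 0.2244, 0.1492]
tool_rot: [-0.0, 0.131, 0.991, -0.0]
contact_force: [0.1, -0.4, 0.5]
gripper_width: -0.001
grasp_force: 0.0
```

Emit:
servo_tool([
  [[0, 0, 0, -0.05, 0], [0, 0, 0, -0.05, 0], [0, 0, 0, -0.05, 0], [0, 0, 0, 0, 0]],
])

```text
t: 2.9
eef_pos: [0.5576, 0.2247, 0.1443]
tool_rot: [0.001, 0.131, 0.991, 0.001]
contact_force: [-1.3, -0.6, 5.4]
gripper_width: 0.002
grasp_force: 2.9
```

Emit:
servo_tool([
  [[0, 0, 0, -0.05, 0], [0, 0, 0, -0.05, 0], [0, 0, 0, 0, 0]],
])

```text
t: 3.2
eef_pos: [0.5577, 0.2248, 0.1406]
tool_rot: [0.001, 0.131, 0.991, 0.001]
contact_force: [-0.3, -1.0, 7.0]
gripper_width: 0.0
grasp_force: 3.5
```

Emit:
servo_tool([
  [[0, 0, 0, -0.05, 0], [0, 0, 0, 0, 0]],
])

```text
t: 3.4
eef_pos: [0.559, 0.2252, 0.1401]
tool_rot: [0.002, 0.131, 0.991, 0.002]
contact_force: [-1.4, -1.1, 15.9]
gripper_width: -0.003
grasp_force: 7.8
```

Emit:
servo_tool([
  [[0, 0, 0, -0.05, 0], [0, 0, 0, 0, 0]],
])

```text
t: 3.6
eef_pos: [0.5598, 0.2256, 0.1399]
tool_rot: [0.003, 0.131, 0.991, 0.002]
contact_force: [-3.8, -1.3, 27.3]
gripper_width: -0.001
grasp_force: 13.4
```

Force rose sharply at TCP z 0.140, a dead stop, so cap A is home. Moving to cap B.

Emit:
servo_tool([
  [[0, 0, 0, 0.4, 0], [0, 0, 0, 0.4, 0], [0, -0.7, 0.4, 0, 0], [0, -0.7, 0.4, 0, 0], [0, 0, 0, 0, 0], [0, 0, 0, -0.2, 0], [0, 0, 0, -0.2, 0], [0, 0, 0, 0, 0]],
])

```text
t: 4.4
eef_pos: [0.5008, 0.255, 0.1497]
tool_rot: [-0.001, 0.131, 0.991, -0.001]
contact_force: [0.4, -0.7, 0.2]
gripper_width: -0.001
grasp_force: 0.0
```

Emit:
servo_tool([
  [[0, -0.05, 0.03, -0.05, 0], [0, 0, 0, -0.05, 0], [0, 0, 0, -0.05, 0], [0, 0, 0, -0.05, 0], [0, 0, 0, -0.05, 0], [0, 0, 0, 0, 0]],
])

```text
t: 5.0
eef_pos: [0.4997, 0.258, 0.1423]
tool_rot: [0.001, 0.131, 0.991, 0.001]
contact_force: [-1.9, -0.0, 5.9]
gripper_width: 0.004
grasp_force: 3.1
```

Emit:
servo_tool([
  [[0, 0, 0, -0.05, 0], [0, 0, 0, 0, 0]],
])

```text
t: 5.2
eef_pos: [0.4997, 0.258, 0.1405]
tool_rot: [0.001, 0.131, 0.991, 0.001]
contact_force: [-0.2, -0.6, 6.4]
gripper_width: -0.002
grasp_force: 3.4
```

Emit:
servo_tool([
  [[0, 0, 0, -0.05, 0], [0, 0, 0, 0, 0]],
])

```text
t: 5.4
eef_pos: [0.5011, 0.2588, 0.1401]
tool_rot: [0.002, 0.131, 0.991, 0.002]
contact_force: [-1.8, -1.0, 16.5]
gripper_width: -0.001
grasp_force: 8.5
```

Emit:
servo_tool([
  [[0, 0, 0, -0.05, 0], [0, 0, 0, 0, 0], [0, 0, 0, 0.6, 0], [0, 0, 0, 0.8, 0], [0, 0, 0, 0.8, 0], [0, 0, 0, 0.8, 0], [0, 0, 0, 0, 0]],
])

```text
t: 6.1
eef_pos: [0.5012, 0.2588, 0.26]
tool_rot: [0.003, 0.131, 0.991, 0.003]
contact_force: [0.7, -0.3, 0.1]
gripper_width: -0.004
grasp_force: 0.0
```

Run:
```python
from h import *
for n in("top","scene"):
    p,d=bot.read_camera(n);W=cloud(n,d)
    for c,w in blobs(p,W,(4,170,120),(16,255,255)):
        if len(w)<5: continue
        t=w[w[:,2]>np.percentile(w[:,2],95)-.006]
        print(n,c.round(),len(w),t.mean(0).round(4),np.percentile(w[:,2],[50,95]).round(4))
    if n=="scene": cv2.imwrite("pics/crop1.png",cv2.resize(p[180:270,260:390,::-1],None,fx=6,fy=6,interpolation=cv2.INTER_CUBIC))
```

```text
top [189. 179.] 88 [0.5548 0.2255 0.1191] [0.1184 0.1221]
top [174. 183.] 95 [0.5094 0.2257 0.3426] [0.1186 0.1737]
top [207. 190.] 91 [0.5226 0.1678 0.1193] [0.118  0.1222]
top [177. 200.] 28 [0.4757 0.2063 0.3284] [0.1179 0.2553]
top [378. 246.] 70 [ 0.36   -0.3705  0.0147] [0.0124 0.0176]
scene [182. 148.] 25 [ 0.3501 -0.3684  0.0135] [0.011  0.0161]
scene [314. 207.] 136 [0.5267 0.1676 0.1167] [0.1164 0.1187]
scene [350. 221.] 186 [0.5376 0.2638 0.1163] [0.1156 0.1184]
scene [331. 223.] 127 [0.559  0.2243 0.1168] [0.1164 0.119 ]
```

View pics/crop1.png

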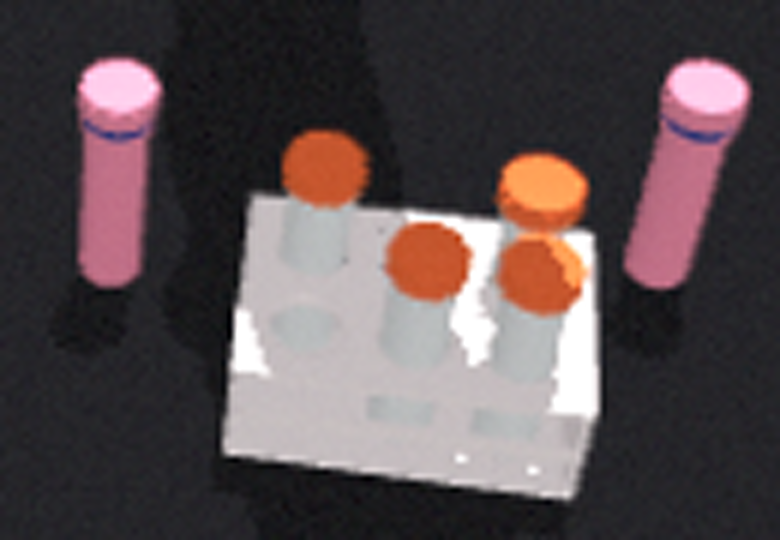

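The crop shows no blue band under any of the four orange caps, and all tops read about 118 mm. The cups still stand in the rack. Now I'll move to the bar.

Emit:
servo_tool([
  [[0.42, -0.09, -0.76, 0, -0.81], [0.42, -0.09, -0.76, 0, -0.81], [0.42, -0.09, -0.76, 0, -0.81], [0.42, -0.09, -0.76, 0, -0.81], [0.42, -0.09, -0.76, 0, -0.81], [0.42, -0.09, -0.76, 0, -0.81], [0.42, -0.09, -0.76, 0, -0.81], [0.42, -0.09, -0.76, 0, -0.81], [0.42, -0.09, -0.76, 0, -0.81], [0.42, -0.09, -0.76, 0, -0.81], [0.42, -0.09, -0.76, 0, -0.81], [0.42, -0.09, -0.76, 0, -0.81], [0.42, -0.09, -0.76, 0, -0.81], [0.42, -0.09, -0.76, 0, -0.81], [0.42, 0, 0, 0, 0], [0.42, 0, 0, 0, 0]],
])

```text
t: 7.8
eef_pos: [0.4475, -0.168, 0.2543]
tool_rot: [-0.001, 0.725, 0.688, -0.001]
contact_force: [0.7, 0.5, -0.4]
gripper_width: 0.417
grasp_force: 0.0
```

Run:
```python
from h import *
from scipy.spatial.transform import Rotation as R
o=bot.get_obs();q=o["tool_rot"];M=R.from_quat(np.roll(q,-1)).as_matrix()
print(o["eef_pos"],M.round(3),o["q"].round(2),o["gripper_width"])
```

```text
[ 0.44752612 -0.16804795  0.25426146] [[ 0.052  0.999 -0.002]
 [ 0.999 -0.052  0.   ]
 [-0.    -0.002 -1.   ]] [-0.35  0.16  0.66  2.04 -0.12  0.98  0.31] 0.4173104061899491
```

Emit:
servo_tool([
  [[0.42, 0.06, -0.03, -0.7, 0], [0.42, 0, 0, -0.7, 0], [0.42, 0, 0, -0.6, 0], [0.42, 0, 0, -0.4, 0], [0.42, 0, 0, -0.3, 0], [0.42, 0, 0, 0, 0]],
])

```text
t: 8.4
eef_pos: [0.4498, -0.1679, 0.1457]
tool_rot: [-0.001, 0.724, 0.689, -0.001]
contact_force: [0.1, -0.3, 0.4]
gripper_width: 0.424
grasp_force: 0.0
```

Emit:
servo_tool([
  [[0.42, 0, 0, -0.25, 0], [0.42, 0, 0, -0.25, 0], [0.42, 0, 0, -0.12, 0], [0.42, 0, 0, 0, 0]],
])

```text
t: 8.8
eef_pos: [0.4503, -0.1691, 0.1219]
tool_rot: [-0.0, 0.725, 0.689, -0.0]
contact_force: [-0.6, -0.5, 0.2]
gripper_width: 0.419
grasp_force: 0.0
```

Emit:
servo_tool([
  [[0.3, 0, 0, 0, 0], [0.2, 0, 0, 0, 0], [0.1, 0, 0, 0, 0], [0, 0, 0, 0, 0], [0, 0, 0, 0, 0], [0, 0, 0, 0, 0], [0, 0, 0, 0, 0]],
], newtons=30)

```text
t: 9.5
eef_pos: [0.4467, -0.169, 0.1222]
tool_rot: [-0.003, 0.726, 0.688, -0.002]
contact_force: [-10.7, 1.4, 9.2]
gripper_width: 0.129
grasp_force: 29.3
```

Run:
```python
from h import *
from h import bot
p,d=bot.read_camera("scene")
cv2.imwrite("pics/grasp.png",cv2.resize(p[90:230,120:280,::-1],None,fx=4,fy=4,interpolation=cv2.INTER_CUBIC))
a=np.radians(-2.7);e=np.array([np.cos(a),np.sin(a)])
# hood arc, offsets of the bar from shut
for D in range(0,61,5):
    t=np.radians(D); x=-.235*np.cos(t)+.018*np.sin(t); z=.235*np.sin(t)+.018*np.cos(t)
    dx=x+.235; print(D,(e*dx).round(4),round(z-.018,4))
```

```text
0 [ 0. -0.] 0.0
5 [ 0.0025 -0.0001] 0.0204
10 [ 0.0067 -0.0003] 0.0405
15 [ 0.0127 -0.0006] 0.0602
20 [ 0.0203 -0.001 ] 0.0793
25 [ 0.0296 -0.0014] 0.0976
30 [ 0.0404 -0.0019] 0.1151
35 [ 0.0528 -0.0025] 0.1315
40 [ 0.0665 -0.0031] 0.1468
45 [ 0.0815 -0.0038] 0.1609
50 [ 0.0976 -0.0046] 0.1736
55 [ 0.1148 -0.0054] 0.1848
60 [ 0.1329 -0.0063] 0.1945
```

View pics/grasp.png

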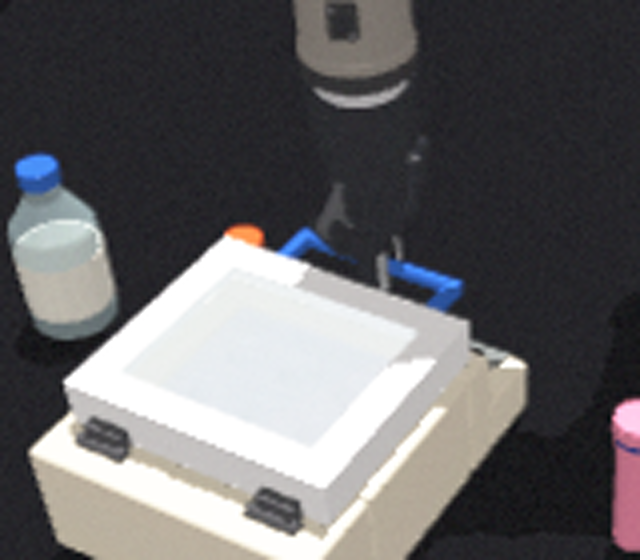

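The picture shows the fingers closed around the blue bar at about (365,265) in the crop, the hood shut and the spare cap untouched. The opening of about 11 mm matches the bar. I'll lift along the arc, removing the -3.5 mm x offset in the first row.

Emit:
servo_tool([
  [[0, -0.06, 0, 0.12, 0], [0, 0.03, 0, 0.26, 0], [0, 0.03, 0, 0.25, 0], [0, 0.05, 0, 0.25, 0], [0, 0.06, -0.01, 0.25, 0], [0, 0.07, 0, 0.25, 0], [0, 0.08, -0.01, 0.24, 0], [0, 0.09, 0, 0.24, 0], [0, 0.1, -0.01, 0.24, 0], [0, 0.11, -0.01, 0.23, 0], [0, 0.12, 0, 0.23, 0], [0, 0, 0, 0, 0], [0, 0, 0, 0, 0]],
])

```text
t: 10.85
eef_pos: [0.478, -0.1706, 0.2257]
tool_rot: [-0.0, 0.725, 0.689, 0.0]
contact_force: [-6.4, 1.1, 1.0]
gripper_width: 0.127
grasp_force: 29.5
```

```bash
cat > lid.py <<'E'
from h import *
a=np.radians(-2.7);e=np.array([np.cos(a),np.sin(a)])
for n in("scene","top"):
    p,d=bot.read_camera(n);W=cloud(n,d)
    O=np.array([.5650,-.1750]); X=(W[...,:2]-O)@e; Y=(W[...,:2]-O)@[-e[1],e[0]]; Z=W[...,2]
    # hood frame points relative to hinge
    H=hsv(p); b=(cv2.inRange(H,(105,150,80),(125,255,255))>0)&(abs(Y)<.08)&(X>-.2)&(X<.2)&(Z>.1)&(Z<.4)
    # hood top plane: white
    m=(H[...,1]<40)&(H[...,2]>90)&(abs(Y)<.11)&(X>-.16)&(X<.14)&(Z>.125)&(Z<.4)
    q=np.stack([X[m],Z[m]],1).astype(np.float32)
    if len(q)>50:
        vx,vz,x0,z0=cv2.fitLine(q,cv2.DIST_HUBER,0,.002,.001).ravel()
        print(n,"hood slope",np.degrees(np.arctan(-vz/vx)).round(1),len(q))
    if b.sum()>5:
        x,z=np.median(X[b])-.12,np.median(Z[b])-.1; print(n,"bar med",(x+.12+0).round(3),(z+.1).round(3),"lid deg",(175.62-np.degrees(np.arctan2(z,x))).round(1),b.sum())
o=bot.get_obs();w=o["eef_pos"];x=(w[:2]-O)@e-.12;z=w[2]-.003-.1
print("tcp-based: r",np.hypot(x,z).round(4),"deg",(175.62-np.degrees(np.arctan2(z,x))).round(1),"F",o["contact_force"].round(1),"T",o["torque"].round(2),w.round(4),o["gripper_width"])
E
python3 lid.py
```

```text
scene hood slope 26.0 5125
scene bar med -0.078 0.219 lid deg 26.7 243
top hood slope 26.2 3336
top bar med -0.084 0.222 lid deg 26.5 80
tcp-based: r 0.2407 deg 26.2 F [-6.   0.8  1. ] T [0.25 1.33 0.  ] [ 0.4779 -0.1706  0.2256] 0.1266472373126075
```

Emit:
servo_tool([
  [[0, 0.09, 0, 0.22, 0], [0, 0.12, -0.01, 0.22, 0], [0, 0.14, -0.01, 0.21, 0], [0, 0.15, 0, 0.2, 0], [0, 0.16, -0.01, 0.2, 0], [0, 0.17, -0.01, 0.19, 0], [0, 0.18, -0.01, 0.18, 0], [0, 0.18, -0.01, 0.17, 0], [0, 0.19, -0.01, 0.16, 0], [0, 0.2, -0.01, 0.16, 0], [0, 0, 0, 0, 0], [0, 0, 0, 0, 0]],
])

```text
t: 12.15
eef_pos: [0.5445, -0.1738, 0.3017]
tool_rot: [0.003, 0.725, 0.689, 0.001]
contact_force: [10.6, -2.3, -18.0]
gripper_width: 0.125
grasp_force: 29.4
```

```bash
sed -i 's/\.5650/.5616/' lid.py; python3 lid.py
```

```text
scene hood slope 50.0 5383
scene bar med -0.008 0.29 lid deg 51.8 344
top hood slope 49.6 1483
top bar med -0.015 0.296 lid deg 50.9 75
tcp-based: r 0.2414 deg 51.0 F [ 11.2  -2.3 -18. ] T [-0.61 -2.39  0.08] [ 0.5444 -0.1738  0.3016] 0.11890052633742547
```

Emit:
servo_tool([
  [[0, 0.24, -0.01, 0.08, 0], [0, 0.23, -0.01, 0.12, 0], [0, 0.23, -0.01, 0.12, 0], [0, 0.23, -0.01, 0.12, 0], [0, 0, 0, 0, 0], [0, 0, 0, 0, 0]],
])

```text
t: 12.85
eef_pos: [0.5795, -0.1756, 0.3215]
tool_rot: [0.001, 0.725, 0.689, 0.001]
contact_force: [-4.7, 1.9, 6.4]
gripper_width: 0.127
grasp_force: 32.2
```

```bash
python3 lid.py
```

```text
scene hood slope 59.9 5243
scene bar med 0.027 0.31 lid deg 61.7 351
top hood slope 58.2 982
top bar med 0.019 0.317 lid deg 60.7 65
tcp-based: r 0.2412 deg 60.5 F [-3.3  1.4  6.2] T [ 0.32  0.94 -0.07] [ 0.5793 -0.1756  0.3214] 0.1204666068813886
```

Run:
```python
from h import *
p,d=bot.read_camera("scene");W=cloud("scene",d)
a=np.radians(-2.7);e=np.array([np.cos(a),np.sin(a)]);O=np.array([.5616,-.1750])
X=(W[...,:2]-O)@e;Y=(W[...,:2]-O)@[-e[1],e[0]];Z=W[...,2]
m=(abs(Y)<.12)&(X>-.16)&(X<.2)&(Z>.125)&(Z<.4)&(d>0)&(hsv(p)[...,1]<40)
q=np.stack([X,Y,Z],-1)[m];rng=np.random.default_rng(0);best=0
for _ in range(500):
    s=q[rng.choice(len(q),3,False)];n=np.cross(s[1]-s[0],s[2]-s[0])
    if np.linalg.norm(n)<1e-5: continue
    n/=np.linalg.norm(n);k=abs((q-s[0])@n)<.004
    if k.sum()>best: best=k.sum();K=k
c=q[K].mean(0);n=np.linalg.svd(q[K]-c,full_matrices=False)[2][2];n*=np.sign(n[0])
h=np.array([.12,0,.1]);print(best,len(q),n.round(3),np.degrees(np.arctan2(-n[0],n[2])).round(2),np.degrees(np.arctan2(n[0],n[2])).round(2),"hinge dist",(n@(c-h)).round(4))
cv2.imwrite("pics/end.png",p[:,:,::-1])
```

```text
5075 6480 [0.865 0.    0.502] -59.86 59.86 hinge dist 0.0375
```

View pics/end.png

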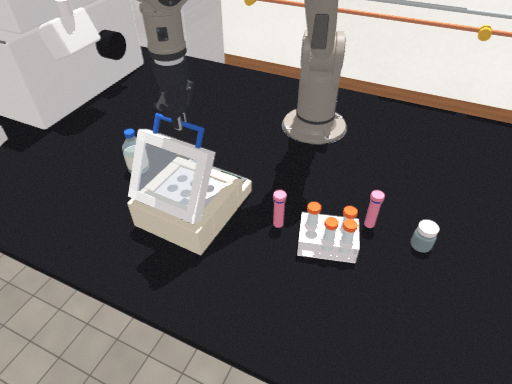

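The final view shows the hood open with the gripper on its bar at about (180,122). The robust plane fit gives 59.9°. The rack and its cups at (329,237), the bottle, the jar and the pink tubes have not moved.

```bash
python3 -c "
from station import bot
print(bot.hand_in())"
```

```text
the job is handed in; nothing more can be done
None
```

Both high caps were pressed fully home, the gripper is holding the hood open at about 60° (59.9° measured), and the job was handed in at about 13 s of the 58 s allowed; no verdict came back.

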